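# Sort the grinder's spindle bushes through the diverter box

## Task

Put away the two spindle bushes left on the grinder's bench through the sorting box: the brass bush must end up in the yellow bin and the black bush in the blue bin. The box sends a part to the side to which its red-knobbed lever leans, so set the lever fully over to the right bin before dropping each bush into the mouth on top.

Things in the scene. Friction and masses are not known exactly. Their poses are not given: they have to be found in the camera images.
- brass_mid (a point): The brass bush: a brass-coloured upright tube, 32 mm outside, 16 mm bore, 36 mm tall, about 0.18 kg, standing on the bench. This point is its centre, 18 mm above the bench. Other small parts (steel collar, red spacer, wooden handle, red-brown wheel, grey hone), all lower than 70 mm, stand around it, their centres at least 65 mm away.
- black_mid (a point): The black bush: a black plastic upright tube, 36 mm outside, 16 mm bore, 32 mm tall, about 0.05 kg, standing on the bench. This point is its centre, 16 mm above the bench. Its neighbours are at least 65 mm away, centre to centre.
- mouth (a point): Centre of the open mouth on top of the fixed green and clear sorting box (106 x 288 mm), level with the rim, 192 mm above the bench: 86 mm (x) by 90 mm (y) inside, walls 6 mm, the only way in. Axes of the box: x away from the robot, y along the box to its left bin. A rocker plate below, on the lever's shaft, makes a dropped part slide to the side the lever leans to.
- lever (a joint): Diverter lever (rad): 0 upright, + leans to the box's +y, - to -y, stops at 0.70 and -0.70; set within 0.1 of a stop. It swings about a shaft along box x, 72 mm below the mouth centre. It stands outside, 100 mm from the mouth centre along -x: 10 mm rod, red 28 mm ball knob centred 100 mm from the shaft. Stays where left; takes 2 N at the knob, 3 N at 70 mm from the shaft.
- bin_yellow: The yellow bin inside the box, fixed, on either side of the mouth: 88 mm (x) by 116 mm (y) by 45 mm tall, walls 4 mm. Origin at the centre of its underside, 4 mm above the bench, 76 mm from the mouth centre along +y or -y of the box. Axes parallel to the box's.
- bin_blue: The blue bin inside the box, fixed, on the other side: same size and origin as the yellow one.
Not all that is in view belongs to the job. There is more than one size of the bin_yellow; the job needs the larger. Of the things that look like the part that bears black_mid, the smaller one is meant.

How it is judged:
By the outcome, as a careful person would: the job done as asked, in the order asked, and still so for the second after the job is handed in, with the robot touching nothing.
It also fails if it takes over 72 s, if anything falls off the work surface, if the arm or the gripper's body presses on something with over 40 N, if the wrist force passes 120 N, or if a joint passes its speed limit or range.

## Robot

A 7-joint arm with a two-finger parallel gripper is mounted at the origin on the work surface. World frame = base frame: x ahead of the robot, y to its left, z up, the work surface at z = 0. Lengths are in m, angles in rad, forces in N, time in s.
With the tool pointing down it reaches from about 0.425 to 0.925 m from the base axis. Payload 6.8 kg.
Tool frame: the origin (TCP) lies on the front face of the gripper's body, between the roots of the fingers; the fingertips stand 73 mm ahead of it and the grasp point (between the pads) lies 54 mm ahead of it (env.nose_length is the distance from the TCP to the fingertips, in m); z points along the fingers, y is the line along which they close (so a half turn about z gives the same grasp; the last joint's range is limited). The gripper opens to 85 mm and grips with 20 to 120 N. Pads are 22 mm wide; open, the fingers measure 114 mm over their backs; the gripper's body (76 mm by 85 mm) begins 54 mm behind the grasp point. The pads swing forward as they close: fully open they stand 13 mm farther back than shut.
Start: joints at [-1.269, 0.477, 0.022, 1.555, -0.011, 1.109, -0.083], TCP at [0.269, 0.619, 0.304] pointing down, gripper open.
Joint ranges: [-2.96, 2.96], [-0.34, 2.1], [-1.41, 1.46], [0.24, 2.44], [-1.37, 4.51], [0.17, 1.92], [-2.96, 2.96]. Speed limits (rad/s): [2.39, 2.39, 3.14, 3.14, 3.14, 3.14, 3.14].

## Interface

Orientations are given as a unit quaternion [w, x, y, z].
In Python, from cell import env, kin, camera, calibration, job gives the robot as it stands. The module is installed in compiled form; this text tells all that it offers. Calls block until the motion is done:
- env.reach(position, orientation): joint-space move of the TCP to a pose.
- env.movel(position, velocity=0.15, rot=None, stop_force=None): straight line of the TCP; rot=None keeps the orientation; velocity is the mean speed in m/s. With stop_force (N) it stops when the force on the tool has changed by that much, and returns True; else False.
- env.goto_joints(angles): joint-space move.
- env.grip(opening, f_grip=None): finger opening in m; f_grip is the grip in N (None keeps the last); returns when the fingers have stopped.
- env.dwell(seconds).
- kin.inverse_kinematics(position, orientation): joint angles nearest the present ones, or None.
- env.get_state(): the state.
- camera(name): name is "scene" or "top" or "wrist"; returns (picture, depth): 420x560x3 uint8, blue, green, red; 420x560 float32, m along the optical axis (not along the pixel's ray), 0 where there is no reading.
- calibration(name): a dict with "fx", "fy", "cx", "cy" (pixels), "k1" (the pictures are not rectified: a ray, as slopes to the right and down, at radius r is drawn at 1 + k1 r^2 times it, then the intrinsics apply), "rvec" (rotation vector, rad) and "tvec" (3), from world to camera coordinates, as OpenCV has them. Camera axes: x right, y down, z forward; pixel columns grow to the right and rows downward; lengths in m; the calibration is good to about 2 mm. A picture is of the moment at which its call begins: read the wrist's pose just before it. calibration takes no time and is no camera call; for the wrist camera it gives the pose at the moment of the call.
A pose or a line that the arm cannot do raises env.PlanningError and nothing moves.
- job.job_done(): hands the job in; it is judged then, once.
The state is a dict: "time": time; "qpos": joint angles; "joint_velocities": joint speeds; "joint_torque": joint torques, N m; "tcp_pos": TCP position; "orientation": TCP orientation; "force": force on the tool from outside, world axes, zero at the start; "torque": the same for the moment, N m; "opening": finger opening in m; "gripper_force": force on a finger pad.
Only numpy, scipy, OpenCV 4.12 (cv2) and the standard library are available. Lean on these libraries where they do the work, as an engineer would, in place of code of your own. Each camera call takes 0.05 s, during which the arm holds its last target. There are 200 camera calls.

## Working session

There is one attempt and no reset: what is moved stays moved. The work goes in short steps, each a Python script; the robot and the scene stay as the last script left them, time stands still between calls to the robot, and variables do not carry over. Pictures are saved under pics/ and viewed, at most 10 in all, crops included, and the job is handed in when it is done.

```bash
mkdir -p pics
cat > h.py <<'E'
import numpy as np, cv2
from cell import env, kin, camera, calibration, job
def snap(n):
    c=calibration(n); im,d=camera(n); return im,d,c
def px2w(c,u,v,d=None,z=None):
    K=np.array([[c['fx'],0,c['cx']],[0,c['fy'],c['cy']],[0,0,1.]])
    p=cv2.undistortPoints(np.array([[[u,v]]],float),K,np.array([c['k1'],0,0,0.]))[0,0]
    R=cv2.Rodrigues(np.array(c['rvec'],float))[0];t=np.array(c['tvec'],float).ravel()
    o=-R.T@t; r=R.T@np.array([p[0],p[1],1.])
    s=d if z is None else (z-o[2])/r[2]
    return o+s*r
E
python3 - <<'E'
from h import *
for n in("scene","top"):
    im,d,c=snap(n); cv2.imwrite(f"pics/{n}0.png",cv2.resize(im,(800,600))); np.savez(f"{n}0.npz",im=im,d=d,c=c)
    print(n,c)
print(env.get_state()['time'])
E
```

```text
scene {'fx': 490.88606749256206, 'fy': 490.88606749256206, 'cx': 277.77188886815475, 'cy': 207.37140385263822, 'k1': 0.033715115529545, 'rvec': array([ 2.04268887,  1.35266727, -0.54736407]), 'tvec': array([-0.22500793, -0.31711129,  1.567593  ])}
top {'fx': 419.8087430851413, 'fy': 419.8087430851413, 'cx': 274.90040913801187, 'cy': 212.24687264414777, 'k1': 0.03383815404212513, 'rvec': array([ 2.16770611, -2.1877273 ,  0.11787285]), 'tvec': array([-0.01646771,  0.58775649,  1.22364967])}
0.1
```

View pics/scene0.png

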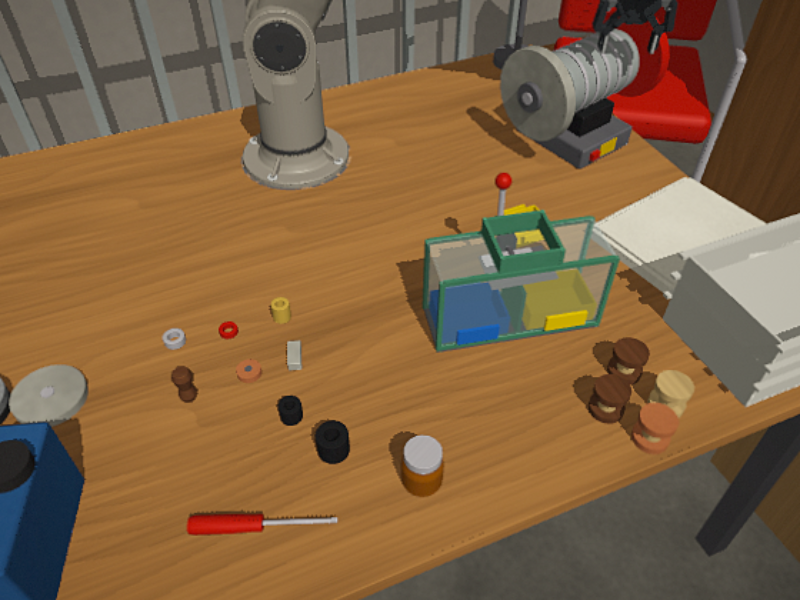

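View pics/top0.png

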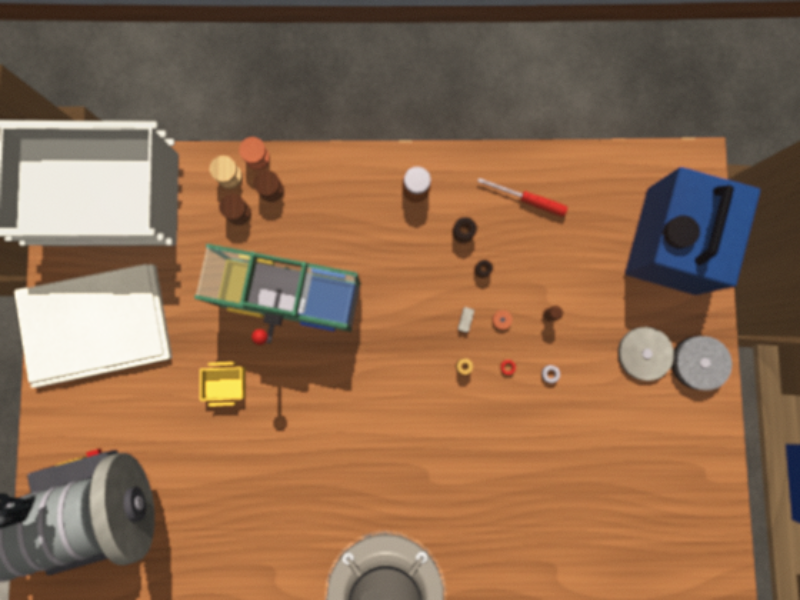

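The pictures show these candidates:
- **Brass bush:** the brass tube at scene (281,310) / top (465,367). The red spacer and steel collar are neighbours.
- **Black bush:** small tube at scene (290,410) / top (484,269), and a large one at scene (332,442) / top (465,230). I choose the small one.
- **Yellow bin:** the one in the box at top (230,280), or the small decoy at (222,384). I choose the one in the box, on the +y side; blue is on -y.

Next I'll take close crops.

Run:
```python
import cv2,numpy as np
t=np.load('top0.npz',allow_pickle=True)['im']; 
a=cv2.resize(t[165:245,130:260],None,fx=6,fy=6,interpolation=cv2.INTER_CUBIC)[:480]
cv2.imwrite('pics/boxtop.png',a)
b=cv2.resize(t[150:270,305:400],None,fx=5,fy=5,interpolation=cv2.INTER_CUBIC)
cv2.imwrite('pics/parts.png',b)
```

```text
(no output)
```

View pics/boxtop.png

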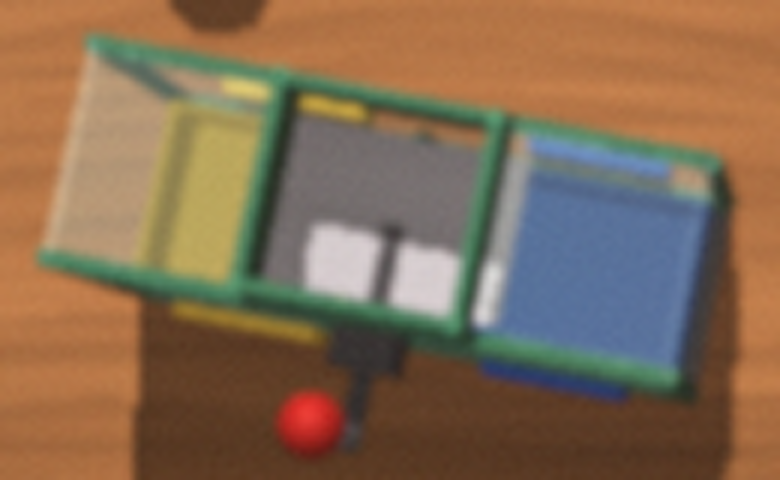

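View pics/parts.png

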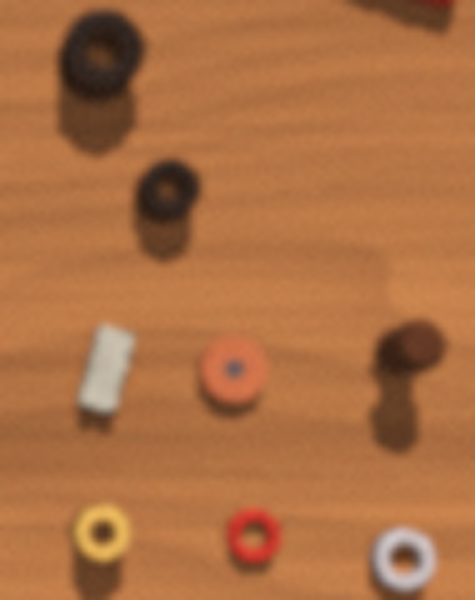

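```bash
cat > m.py <<'E'
from h import *
t=np.load('top0.npz',allow_pickle=True);c=t['c'].item();d=t['d']
bx=lambda u,v:(130+(u+.5)/6-.5,165+(v+.5)/6-.5)
pa=lambda u,v:(305+(u+.5)/5-.5,150+(v+.5)/5-.5)
brass=px2w(c,*pa(102,533),z=.036); black=px2w(c,*pa(168,191),z=.032)
C=np.array([px2w(c,*bx(*p),z=.192) for p in[(280,80),(500,120),(458,326),(242,291)]])
mouth=C.mean(0); yv=(C[0]-C[1]+C[3]-C[2])[:2]; yv/=np.linalg.norm(yv)
xv=np.array([yv[1],-yv[0]]); yaw=np.arctan2(xv[1],xv[0])
if __name__=="__main__":
    print('brass',brass,'black',black,'mouth',mouth,'yaw',yaw)
    L=lambda i,j:np.linalg.norm(C[i]-C[j])
    print('sides',L(0,1),L(2,3),L(0,3),L(1,2))
    for th in(-.7,0,.35,.5,.6,.7,.8):
        k=px2w(c,*bx(310,425),z=.12+.1*np.cos(th))[:2]-mouth[:2]; print(th,k@xv,k@yv,.1*np.sin(th))
    # scene cross-check
    s=np.load('scene0.npz',allow_pickle=True);cs=s['c'].item()
    for n,(u,v),z in(('brass',(281,301),.036),('black',(290,401),.032),('knob',(503,181),.22)):
        print(n,px2w(cs,u*.7,v*.7,z=z))
    K=np.array([[cs['fx'],0,cs['cx']],[0,cs['fy'],cs['cy']],[0,0,1.]])
    pr=lambda P:cv2.projectPoints(np.array([P],float),np.array(cs['rvec']),np.array(cs['tvec']),K,np.array([cs['k1'],0,0,0.]))[0].ravel()/.7
    print('mouth in scene',pr(mouth),[pr(p).round() for p in C])
    for th in(-.7,0,.35,.5,.7):
        P=np.r_[mouth[:2]-.1*xv+.1*np.sin(th)*yv,.12+.1*np.cos(th)]; print(th,pr(P))
    st=env.get_state();print(st['tcp_pos'],st['orientation'],st['opening'])
E
python3 m.py
```

```text
brass [ 0.45593101 -0.16761542  0.036     ] black [ 0.65910918 -0.21201891  0.032     ] mouth [0.60928676 0.19636122 0.192     ] yaw -0.17987601220238927
sides 0.09674198231260164 0.09385829608677083 0.09291271495954787 0.0911376455537078
-0.7 -0.09804484561929201 0.006324501943923688 -0.0644217687237691
0 -0.09816033992312904 0.0012823531160978375 0.0
0.35 -0.09813056372202233 0.002582296338569727 0.03428978074554514
0.5 -0.0981002163974476 0.003907173167544017 0.0479425538604203
0.6 -0.0980745560772589 0.005027428877673849 0.05646424733950354
0.7 -0.09804484561929201 0.006324501943923688 0.0644217687237691
0.8 -0.09801138188062168 0.007785432440971029 0.07173560908995229
brass [ 0.45743576 -0.16488599  0.036     ]
black [ 0.66087113 -0.21097418  0.032     ]
knob [0.5171611  0.21268229 0.22      ]
mouth in scene [520.58107042 231.23087972] [array([561., 246.]), array([500., 255.]), array([483., 217.]), array([539., 208.])]
-0.7 [462.80689483 195.68699241]
0 [501.97970733 178.61009564]
0.35 [521.60840699 178.7744834 ]
0.5 [529.02907492 180.70261016]
0.7 [537.54744635 184.86373033]
[0.26880822 0.61870663 0.303018  ] [-1.10390304e-04  2.03486222e-01  9.79077460e-01 -8.19900755e-04] 0.08586979099690531
```

Checking the pixel readings in both views, the brass bush, the small black bush and the mouth agree within about 3 mm. The lever is upright now. First I'll set it to +y (yellow).

```bash
cat >> h.py <<'E'
def quat(al): return [0,np.cos(al/2),np.sin(al/2),0]
def push(sgn):
    """lean the lever to sgn*y with the closed fingers (tips at z .185)"""
    from m import mouth,xv,yv,yaw
    q=quat(np.pi+yaw)
    P=lambda s,z:np.r_[mouth[:2]-.099*xv+s*yv,z+.073]
    far=.05 if sgn*lev0(sgn)>=0 else .115
    env.grip(0.0)
    env.reach(P(-sgn*far,.27),q)
    env.movel(P(-sgn*far,.185),.2)
    hit=env.movel(P(sgn*.055,.185),.08,stop_force=12)
    st=env.get_state(); s=(np.array(st['tcp_pos'])[:2]-mouth[:2])@yv
    print('hit',hit,'s',s,'F',st['force'],'t',st['time'])
    here=P(s,.185); env.movel(P(s-sgn*.02,.185),.15); env.movel(P(s-sgn*.02,.30),.3)
def lev0(sgn): return 0 if sgn>0 else 1   # upright first, +y afterwards
E
python3 - <<'E'
from h import *
p=env.get_state()['tcp_pos']
env.movel([p[0],p[1],.36],.3)
push(1)
im,d,c=snap('scene'); cv2.imwrite('pics/s1.png',cv2.resize(im,(800,600))[100:400,350:700]); print(env.get_state()['time'])
E
```

```text
hit True s 0.04196936997907749 F [ 0.31150605 -1.56384698  1.10481656] t 4.6917
5.55
```

View pics/s1.png

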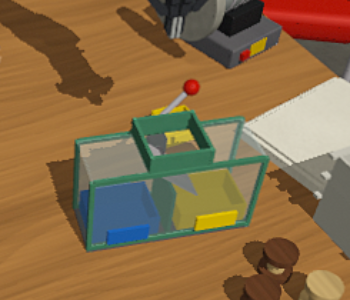

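The knob is at (541,187) in the scene view; the prediction for the +0.7 stop was (538,185). The lever is fully over to yellow, so I'll pick up the brass bush.

```bash
cat >> h.py <<'E'
def pick(xy,f):
    env.grip(.056)
    q=quat(np.pi)
    env.reach([*xy,.20],q); env.movel([*xy,.079],.15)
    env.grip(.0,f); env.dwell(.1)
    env.movel([*xy,.36],.25); st=env.get_state()
    print('opening',st['opening'],'fpad',st['gripper_force'],'F',st['force'],'t',st['time'])
def drop():
    from m import mouth,yaw
    env.reach([*mouth[:2],.36],quat(np.pi+yaw)); env.movel([*mouth[:2],.275],.2)
    env.dwell(.2); print(env.get_state()['opening'],env.get_state()['tcp_pos'])
E
python3 - <<'E'
from h import *
pick((.4565,-.1665),40)
drop()
im,d,c=snap('scene'); cv2.imwrite('pics/s2.png',cv2.resize(cv2.resize(im,(800,600))[100:400,350:700],None,fx=2,fy=2)); print(env.get_state()['time'])
E
```

```text
opening 0.030676915471213116 fpad 39.64580599218607 F [ 0.25723165  0.18320182 -2.35088031] t 10.4167
0.030811216763220114 [0.61014747 0.19635356 0.27681248]
12.7
```

View pics/s2.png

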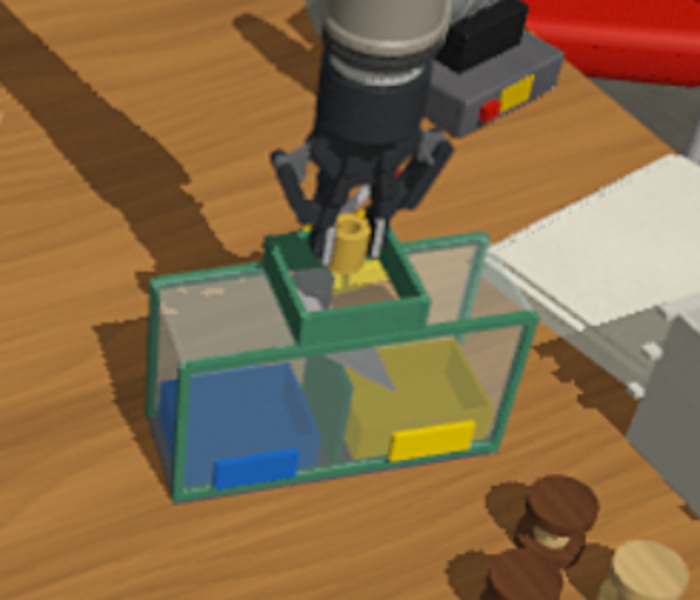

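The brass bush at crop (348,245) hangs over the mouth, between its walls. I'll release it.

Run:
```python
from h import *
from m import mouth
env.grip(.05); p=env.get_state()['tcp_pos']; env.movel([*p[:2],.36],.25); env.dwell(.3)
push(-1)
im,d,c=snap('scene'); cv2.imwrite('pics/s3.png',cv2.resize(cv2.resize(im,(800,600))[100:400,350:700],None,fx=2,fy=2)); print(env.get_state()['time'])
```

```text
hit True s 0.09344313133059697 F [0.62009995 0.85258593 0.63726772] t 16.275
17.1417
```

View pics/s3.png

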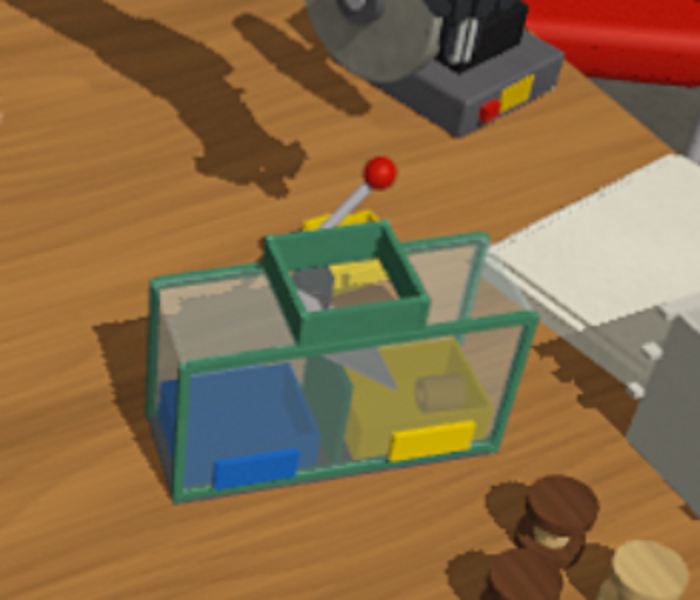

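The brass bush lies in the yellow bin at crop (440,392). The push tripped on first contact and the lever is still at +y (380,173), so I'll repeat it slower with a higher threshold.

```bash
sed -i 's/\.08,stop_force=12/.06,stop_force=28/' h.py
python3 - <<'E'
from h import *
push(-1)
im,d,c=snap('scene'); cv2.imwrite('pics/s4.png',cv2.resize(im,(800,600))[100:400,350:700]); print(env.get_state()['time'])
E
```

```text
hit True s 0.04397100052877578 F [0.36031985 0.39580942 1.70970037] t 19.6083
20.4667
```

View pics/s4.png

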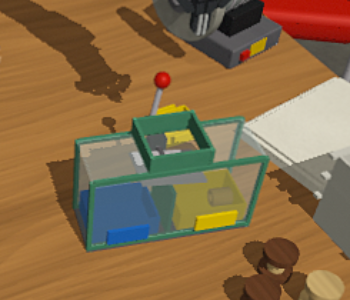

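The lever was pushed only part-way: the knob at (512,179) means about +0.18 rad. I'll continue from close by, slower.

```bash
sed -i 's/\.06,stop_force=28/.04,stop_force=20/; s/else \.115/else .062/' h.py
python3 - <<'E'
from h import *
push(-1)
im,d,c=snap('scene'); 
m=(im[...,2]>150)&(im[...,1]<60)&(im[...,0]<60); m[:, :300]=0; m[:105]=0; m[160:]=0; m[:,400:]=0
v,u=np.nonzero(m); print(u.mean()/.7,v.mean()/.7,len(u)); cv2.imwrite('pics/s5.png',cv2.resize(im,(800,600))[100:400,350:700]); print(env.get_state()['time'])
E
```

```text
hit True s -0.03312807451328848 F [ 1.84502152  3.28935606 -0.20485052] t 23.675
466.41071428571433 195.80357142857144 80
24.5417
```

The knob is at (466,196) against a prediction of (463,196) for -0.7. I'll press once more to confirm it is on the stop.

```bash
sed -i 's/stop_force=20/stop_force=30/; s/else \.062/else -.005/' h.py
python3 - <<'E'
from h import *
push(-1)
im,d,c=snap('scene'); 
m=(im[...,2]>150)&(im[...,1]<60)&(im[...,0]<60); m[:, :300]=0; m[:105]=0; m[160:]=0; m[:,400:]=0
v,u=np.nonzero(m); print(u.mean()/.7,v.mean()/.7,len(u))
t,dd,c=snap('top'); cv2.imwrite('pics/t6.png',cv2.resize(t[165:245,130:260],None,fx=6,fy=6,interpolation=cv2.INTER_CUBIC)); print(env.get_state()['time'])
E
```

```text
hit True s -0.03360668647450864 F [ 0.4049822   3.60266351 -0.35645868] t 26.4583
466.41071428571433 195.80357142857144 80
27.3833
```

The lever gave the same reading under 30 N, so it is on the stop. Now the black bush.

Run:
```python
from h import *
pick((.66,-.2115),30)
drop()
im,d,c=snap('scene'); cv2.imwrite('pics/s7.png',cv2.resize(im,(800,600))); print(env.get_state()['time'])
```

```text
opening 0.03575365945190551 fpad 29.98663879930973 F [-0.00648065 -0.55666404 -0.66651716] t 32.325
0.03531752935694642 [0.61017033 0.19629076 0.2766991 ]
34.6667
```

View pics/s7.png

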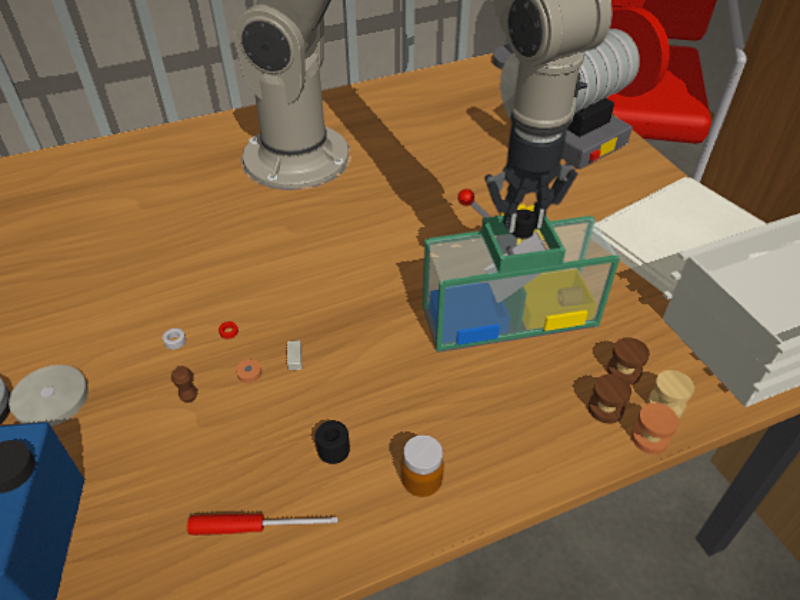

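The small black bush is over the mouth at (523,222), the lever leans to blue (466,197), and the neighbours are undisturbed. I'll release it.

Run:
```python
from h import *
env.grip(.054); p=env.get_state()['tcp_pos']; env.movel([*p[:2],.40],.25); env.dwell(1)
im,d,c=snap('scene'); cv2.imwrite('pics/s8.png',cv2.resize(cv2.resize(im,(800,600))[100:400,350:700],None,fx=2,fy=2)); print(env.get_state()['time'])
```

```text
36.6833
```

View pics/s8.png

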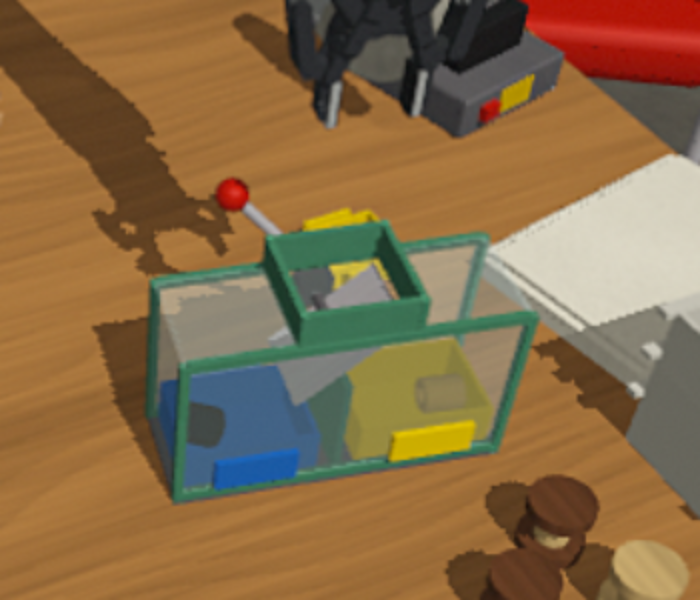

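The black bush lies in the blue bin at (206,424) and the brass bush in the yellow bin at (440,392). The gripper is clear.

```bash
python3 -c "
from h import *
print(job.job_done())"
```

```text
the job is handed in; nothing more can be done
None
```

The job is handed in: the brass bush is in the yellow bin and the black bush is in the blue bin, finished at about 37 s of the 72 s allowed.

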